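# Line up the quarter-turn fastener and hold the cabinet door shut

### The job

The small white cabinet lies on its back with its swing door standing open: first, with the door still open, turn the winged quarter-turn fastener on the cabinet's front rail clockwise past its detent until its slot points at the door and lines up with the tongue on the door's edge. Then swing the door down so that the tongue drops into the slot, press the door flush against the frame, and finish while still holding it firmly pressed there, because it springs open when let go. Leave the ratchet handle, the clear box and the pry bar where they lie.

Things in the scene. Friction and masses are not known exactly. Their poses are not given: they have to be found in the camera images.
- cabinet: White flat-pack cabinet lying on its back, too heavy to shift: 300 mm along its x, 340 mm along its y, frame top 100 mm above the table. Origin at the centre of its underside on the table; z up. The hinge line is along its +y edge; the fastener stands on the front rail, a 60 mm wide board flush with the frame top along the -y edge.
- hinge_line (a point): Middle of the door's hinge line, at (0, 170, 100) mm in the cabinet's frame; axes as the cabinet's. The hinge runs along the cabinet's x.
- cabinet_door (a joint): Door angle in rad: 0 shut flush on the frame (hard stop), 0.8 to 1.1 at the start, stop at 1.25. Opening lifts its -y edge in an arc about the hinge line. A spring pushes it open, with friction: it stays ajar by itself near 0.7 to 1.2 and pops up from shut when released. Up to 4 N on its press point brings it down and keeps it shut; about 10 N presses it firmly.
- press_point (a point): Point to press on the outer (when shut: upper) face of the door, a white board 296 mm wide (x), 14 mm thick, reaching 278 mm from the hinge. It is midway along x, 235 mm from the hinge line, 43 mm from the free edge. Door axes: z out of that face, -y from hinge to free edge. When shut it lies at (0, -65, 114) mm in the cabinet's frame.
- tongue_tip (a point): End of the steel tongue, 6 mm wide (x) and 10 mm high, that sticks out 17 mm from the middle of the door's free edge. Shut, it lies in the fastener's slot, 15 mm from the fastener's axis. If the slot is not lined up, the tongue lands on the flange and the door stops at about 0.05 rad.
- fastener (a joint): Fastener angle in rad, growing counter-clockwise seen from above. Start between 1.1 and 1.55 (stop at 1.62); 0 is aligned: slot and wing point along the cabinet's +y at the door. Turned clockwise it drags lightly, then a sprung detent (about 0.2 N m) resists from about 0.8 to 0.4; past that it clicks over and, let go, draws itself to within about 0.1 of 0 and rests there. Stop at -0.3.
- wing_grip (a point): On the fastener's axis at the height to pinch its wing, 140 mm above the table, at (0, -140) mm in the cabinet's frame; turns with it. Bare aluminium: a flange 52 mm across, 18 mm high, with a 14 mm wide slot in its +y rim, open upward; on it the wing, 12 mm thick (x), 36 mm long (y, -26 to +10), top 52 mm above the rail. Pinch across x from above.
- ratchet: Ratchet handle with red grip, 230 mm long, 40 mm high, lying loose on the table; leave alone. Origin on the table under its middle.
- cam_box: Clear box of cam locks with its lid shut, 122 x 92 x 45 mm, loose; leave alone. Origin at the centre of its underside.
- pry_bar: Stainless steel pry bar, 315 mm long, up to 35 mm high, lying loose; leave alone. Origin on the table under its middle.

How it is judged:
By the outcome, as a careful person would: the job done as asked, in the order asked, and still so for the second after the job is handed in, while the arm keeps its last pose, push and grip.
It also fails if it takes over 51 s, if anything falls off the work surface, if the arm or the gripper's body presses on something with over 40 N, if the wrist force passes 120 N, or if a joint passes its speed limit or range.

### The arm

A 7-joint arm with a two-finger parallel gripper is mounted at the origin on the work surface. World frame = base frame: x ahead of the robot, y to its left, z up, the work surface at z = 0. Lengths are in m, angles in rad, forces in N, time in s.
With the tool pointing down it reaches from about 0.375 to 0.925 m from the base axis. Payload 3.1 kg.
Tool frame: the origin (TCP) lies between the finger pads; the fingertips stand 19 mm ahead of it and the grasp point (between the pads) is the TCP; z points along the fingers, y is the direction in which the jaws open and shut (so a half turn about z gives the same grasp; the last joint's range is limited). The gripper opens to 85 mm and grips with 20 to 120 N. Pads are 22 mm wide; open, the fingers measure 114 mm over their backs; the gripper's body (76 mm by 85 mm) begins 54 mm behind the grasp point. The pads swing forward as they close: fully open they stand 13 mm farther back than shut.
Start: joints at [-1.441, 0.383, 0.044, 1.598, -0.018, 1.161, -0.05], TCP at [0.147, 0.633, 0.25] pointing down, gripper open.
Joint ranges: [-2.61, 2.61], [-0.41, 2.15], [-1.48, 1.57], [0, 2.5], [-1.57, 4.71], [0.05, 1.97], [-2.85, 2.85]. Speed limits (rad/s): [2.79, 2.79, 3.14, 3.14, 3.14, 3.14, 3.14].

### API

Orientations are given as a unit quaternion [x, y, z, w].
In Python, from bench import move_ptp, movel, move_j, move_gripper, pause, inverse_kinematics, read_camera, camera_params, MotionError, sign_off, look_for, tip_of, read_time_s, read_qpos, read_joint_vel, read_effort, read_eef_pos, read_tcp_rot, read_ft_force, read_ft_torque, read_finger_gap gives the robot as it stands. Calls block until the motion is done:
- move_ptp(position, orientation): joint-space move of the TCP to a pose.
- movel(position, orientation=None, speed=0.15): straight line of the TCP; orientation=None keeps the orientation; speed is the mean speed in m/s.
- move_j(angles): joint-space move.
- move_gripper(opening, effort=None): finger opening in m; effort is the grip in N (None keeps the last); returns when the fingers have stopped.
- pause(seconds).
- inverse_kinematics(position, orientation): joint angles nearest the present ones, or None.
- read_camera(name): name is "side" or "top" or "wrist"; returns the picture (420x560x3 uint8, red, green, blue); there is no depth.
- camera_params(name): a dict with "K" (3x3 intrinsics, pixels), "camera_from_world" (4x4, takes a point from world to camera coordinates). Camera axes: x right, y down, z forward; pixel columns grow to the right and rows downward; lengths in m; the calibration is good to about 2 mm. A picture is of the moment at which its call begins: read the wrist's pose just before it. camera_params takes no time and is no camera call; for the wrist camera it gives the pose at the moment of the call.
A pose or a line that the arm cannot do raises MotionError and nothing moves.
- sign_off(): hands the job in, once; it reports no verdict.
Trained networks look in the newest picture that a camera, given by its name, has taken for a name from the list of things; names that differ only in an ending like _2 or _b are one class to them, and where a whole thing is asked for, a point or a joint stands for the part that bears it (a point fixed in the world has none). Each returns a list of dicts, best first, with "confidence" (0 to 1); they miss things now and then, are a little off and sometimes report something else, mostly with a low value. They report only what shows in the picture. A call takes as long as a camera call.
- look_for(camera, name): "at" ([column, row] in pixels, amid what is visible of it).
- tip_of(camera, name): "at" ([column, row] in pixels: a listed point, or the origin of a listed thing).
Readings, each from a call of its own:
- read_time_s(): time.
- read_qpos(): joint angles.
- read_joint_vel(): joint speeds.
- read_effort(): joint torques, N m.
- read_eef_pos(): TCP position.
- read_tcp_rot(): TCP orientation.
- read_ft_force(): force on the tool from outside, world axes, zero at the start.
- read_ft_torque(): the same for the moment, N m.
- read_finger_gap(): finger opening in m.
Only numpy, scipy, OpenCV 4.12 (cv2) and the standard library are available. Lean on these libraries where they do the work, as an engineer would, in place of code of your own. Each camera call takes 0.05 s, during which the arm holds its last target. There are 200 camera calls.

## Working session

There is one attempt and no reset: what is moved stays moved. The work goes in short steps, each a Python script; the robot and the scene stay as the last script left them, time stands still between calls to the robot, and variables do not carry over. Pictures are saved under pics/ and viewed, about 8 in all and at most 12, crops included, and the job is handed in when it is done.

```bash
mkdir -p pics; ls
python3 - <<'E'
from bench import *
import cv2,numpy as np
ims=[]
for c in ["side","top","wrist"]:
    im=read_camera(c); cv2.imwrite(f"pics/{c}0.png",im[...,::-1])
    p=camera_params(c); print(c,p["K"].round(1).tolist() if hasattr(p["K"],'round') else p["K"],np.round(p["camera_from_world"],4).tolist())
    for n in ["cabinet","hinge_line","press_point","tongue_tip","wing_grip","ratchet","cam_box","pry_bar"]:
        print(n,[(np.round(d["at"]).tolist(),round(d["confidence"],2)) for d in tip_of(c,n)[:2]])
print(read_time_s(), read_tcp_rot())
E
```

```text
pics
side [[472.8, 0.0, 279.2], [0.0, 472.8, 205.8], [0.0, 0.0, 1.0]] [[0.7559, -0.6544, -0.0202, -0.4062], [-0.4656, -0.5155, -0.7194, 0.3033], [0.4603, 0.5532, -0.6943, 1.1465], [0.0, 0.0, 0.0, 1.0]]
cabinet [([169.0, 170.0], 0.58)]
hinge_line [([232.0, 179.0], 0.82)]
press_point [([263.0, 127.0], 0.85)]
tongue_tip [([273.0, 117.0], 0.69), ([234.0, 180.0], 0.48)]
wing_grip [([324.0, 206.0], 0.62)]
ratchet []
cam_box [([224.0, 158.0], 0.74)]
pry_bar [([372.0, 320.0], 0.56)]
top [[458.9, 0.0, 272.5], [0.0, 458.9, 206.9], [0.0, 0.0, 1.0]] [[0.0178, -0.9995, 0.0259, -0.0316], [-0.9892, -0.0214, -0.1453, 0.5339], [0.1458, -0.023, -0.9891, 1.3735], [0.0, 0.0, 0.0, 1.0]]
cabinet [([265.0, 204.0], 0.73)]
hinge_line [([210.0, 216.0], 0.79)]
press_point [([243.0, 189.0], 0.87)]
tongue_tip [([256.0, 184.0], 0.84)]
wing_grip [([316.0, 181.0], 0.77)]
ratchet [([128.0, 241.0], 0.75)]
cam_box [([145.0, 184.0], 0.79)]
pry_bar [([393.0, 224.0], 0.74)]
wrist [[298.8, 0.0, 278.2], [0.0, 298.8, 211.3], [0.0, 0.0, 1.0]] [[0.2258, 0.9742, 0.0006, -0.6498], [0.9342, -0.2167, 0.2833, -0.0375], [0.2761, -0.0634, -0.959, 0.3771], [0.0, 0.0, 0.0, 1.0]]
cabinet []
hinge_line []
press_point []
tongue_tip []
wing_grip []
ratchet []
cam_box []
pry_bar []
1.35 [ 1.13619548e-01  9.93524332e-01 -1.82039029e-05  3.48207140e-08]
```

View pics/side0.png

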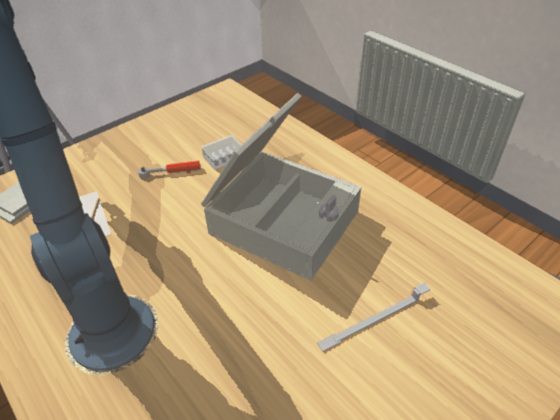

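View pics/top0.png

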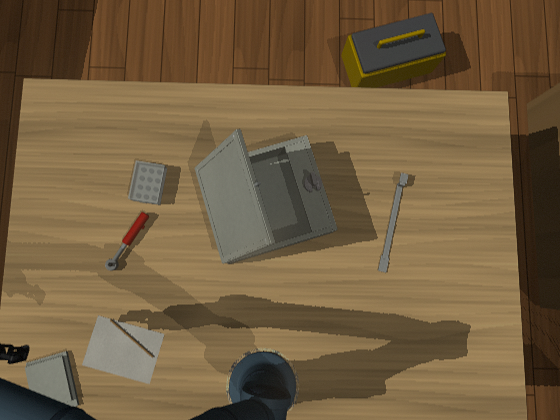

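```bash
cat > fit.py <<'E'
import numpy as np
from bench import camera_params
from scipy.optimize import least_squares
def proj(c,P):
    p=camera_params(c);q=np.array(p["camera_from_world"])@np.append(P,1);u=np.array(p["K"])@q[:3];return u[:2]/u[2]
def pt(n,v):
    x,y,th,d=v[:4]
    def door(r,h): # r from hinge toward -y, h out of door face
        return np.array([0,.17-r*np.cos(d)+h*np.sin(d)*1.0,.1+r*np.sin(d)+h*np.cos(d)])
    q={"cabinet":np.zeros(3),"hinge_line":np.array([0,.17,.1]),"press_point":door(.235,.014),"tongue_tip":door(.295,.007),"wing_grip":np.array([0,-.14,.14])}[n]
    c,s=np.cos(th),np.sin(th)
    return np.array([x+c*q[0]-s*q[1],y+s*q[0]+c*q[1],q[2]])
E
python3 - <<'E'
from fit import *
obs=[("side","hinge_line",232,179),("side","press_point",263,127),("side","tongue_tip",273,117),("side","wing_grip",324,206),
("top","cabinet",265,204),("top","hinge_line",210,216),("top","press_point",243,189),("top","tongue_tip",256,184),("top","wing_grip",316,181)]
f=lambda v:np.concatenate([proj(c,pt(n,v))-[a,b] for c,n,a,b in obs])
best=min((least_squares(f,[.6,0,t,.95],loss="soft_l1",f_scale=2) for t in (-1.5,0,1.5,3)),key=lambda r:r.cost)
print(best.x,best.cost);print(f(best.x).reshape(-1,2).round(1).tolist())
for n in ["hinge_line","wing_grip","press_point","tongue_tip"]:print(n,pt(n,best.x).round(3))
E
```

```text
Traceback (most recent call last):
  File "fit.py", line 5, in proj
    p=camera_params(c);q=np.array(p["camera_from_world"])@np.append(P,1);u=np.array(p["K"])@q[:3];return u[:2]/u[2]
ValueError: time passes only in moves, steps and waits
```

The side picture shows the cabinet with its door open and the fastener at about (328,208). The top picture shows the fastener at about (310,181), the tongue at about (256,184), and the hinge on the cabinet's left. The loose objects are clear of both. The fit failed because it called `camera_params` too often, so I'll cache the calibration.

```bash
sed -i 's/^from bench.*/from bench import camera_params\nfrom functools import cache\ncp=cache(camera_params)/; s/p=camera_params(c);/p=cp(c);/' fit.py
python3 - <<'E'
from fit import *
import json,cv2
obs=[("side","hinge_line",232,179),("side","press_point",263,127),("side","tongue_tip",273,117),("side","wing_grip",324,206),
("top","cabinet",265,204),("top","hinge_line",210,216),("top","press_point",243,189),("top","tongue_tip",256,184),("top","wing_grip",316,181)]
f=lambda v:np.concatenate([proj(c,pt(n,v))-[a,b] for c,n,a,b in obs])
best=min((least_squares(f,[.6,0,t,.95],loss="soft_l1",f_scale=2) for t in (-1.5,0,1.5,3)),key=lambda r:r.cost)
print(best.x,best.cost);print(f(best.x).reshape(-1,2).round(1).tolist())
for n in ["hinge_line","wing_grip","press_point","tongue_tip"]:print(n,pt(n,best.x).round(3))
im=np.hstack([cv2.resize(cv2.imread("pics/top0.png")[115:275,180:350],None,fx=3,fy=3),cv2.resize(cv2.imread("pics/side0.png")[180:240,290:365],(290,480))[:480]])
cv2.imwrite("pics/crop1.png",im);print(im.shape)
E
```

```text
[ 5.51120307e-01 -6.34969828e-05  3.08573636e-01  1.03230747e+00] 21.397221355634514
[[1.0, -1.8], [-2.6, 1.8], [-1.0, -0.1], [3.3, -2.1], [0.6, -0.6], [0.3, -1.6], [0.3, 2.4], [1.4, -0.5], [-3.4, 1.4]]
hinge_line [0.499 0.162 0.1  ]
wing_grip [ 0.594 -0.133  0.14 ]
press_point [0.532 0.059 0.309]
tongue_tip [0.544 0.023 0.357]
(480, 800, 3)
```

```bash
cat >> fit.py <<'E'
def q(t): return [float(np.cos(t/2)),float(np.sin(t/2)),0,0]   # tool down, tool x at world angle t
E
python3 - <<'E'
from fit import *
from bench import *
import cv2
for z in (.5,.14):
  for t in (3.2,1.88,0.06,-1.26):
    j=inverse_kinematics([.594,-.133,z],q(t)); print(z,t,None if j is None else np.round(j,2))
move_ptp([.147,.633,.48],q(2.913))
move_ptp([.594,-.133,.48],q(3.2))
print(read_time_s(),read_eef_pos().round(3),np.round(read_qpos(),2))
im=read_camera("wrist");p=camera_params("wrist")
for n in ["wing_grip","tongue_tip","press_point","hinge_line"]:
    d=tip_of("wrist",n); print(n,[(np.round(e["at"]).tolist(),round(e["confidence"],2)) for e in d[:2]])
print([(np.round(proj("wrist",pt(n,[.551,0,.309,1.032])))).tolist() for n in ["wing_grip","tongue_tip","press_point"]])
np.save("w1.npy",p["camera_from_world"]);cv2.imwrite("pics/w1.png",im[...,::-1])
E
```

```text
0.5 3.2 [-0.17  0.21  0.4   1.33 -0.08  1.61  1.85]
0.5 1.88 [-0.23  0.21  0.48  1.34 -0.1   1.61  0.54]
0.5 0.06 [-0.79  0.52  1.47  1.36 -0.52  1.71 -0.92]
0.5 -1.26 [-0.78  0.46  1.39  1.36 -0.46  1.68 -2.3 ]
0.14 3.2 [-0.44  0.53  0.75  1.82 -0.43  0.97  2.13]
0.14 1.88 [-0.56  0.6   0.93  1.82 -0.57  1.01  0.92]
0.14 0.06 [-0.51  0.57  0.86  1.82 -0.51  0.99 -0.95]
0.14 -1.26 [-0.76  0.95  1.37  1.83 -1.    1.26 -1.91]
5.375 [ 0.595 -0.132  0.48 ] [-0.8   0.5   1.43  1.4  -0.5   1.66  2.2 ]
wing_grip [([273.0, 174.0], 0.96)]
tongue_tip [([466.0, 166.0], 0.73)]
press_point [([477.0, 147.0], 0.88)]
hinge_line [([462.0, 119.0], 0.66)]
[[278.0, 170.0], [473.0, 161.0], [481.0, 145.0]]
```

View pics/w1.png

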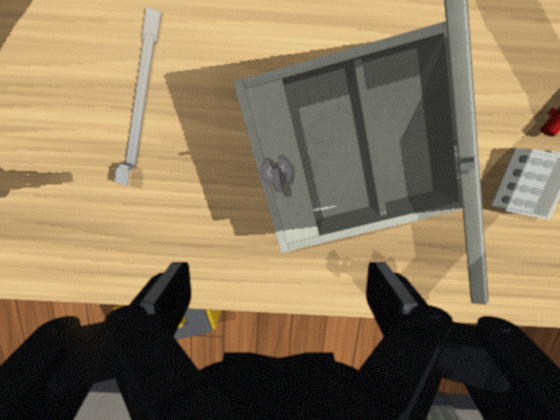

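The wrist view shows the fastener at about (278,172), some 8 mm from the prediction. The cabinet and door are on the right. I'll move to a cleaner elbow pose and look from closer.

Run:
```python
from fit import *
from bench import *
import cv2
move_j([.23,.2,0,1.38,0,1.56,1.85]); print(read_eef_pos().round(3),np.round(read_tcp_rot(),3))
P=[.600,-.140,.27]
j=inverse_kinematics(P,q(3.2));print(np.round(j,2))
if abs(j[2])<.5: move_j(j)
print(read_time_s(),read_eef_pos().round(3))
im=read_camera("wrist");p=camera_params("wrist");np.save("w2.npy",p["camera_from_world"])
for n in ["wing_grip"]: print([(np.round(e["at"],1).tolist(),round(e["confidence"],2)) for e in tip_of("wrist",n)[:2]])
print(proj("wrist",np.array([.6,-.14,.14])))
read_camera("top")
print([(np.round(e["at"],1).tolist(),round(e["confidence"],2)) for e in tip_of("top","wing_grip")[:2]])
cv2.imwrite("pics/w2.png",im[...,::-1])
```

```text
[ 0.579 -0.179  0.472] [-0.024  1.    -0.    -0.   ]
[ 0.19  0.3  -0.03  1.66  0.01  1.18  1.78]
7.7583 [ 0.601 -0.141  0.271]
[([279.5, 204.3], 0.76), ([73.6, 84.7], 0.43)]
[280.56744145 203.8759202 ]
[([318.0, 180.1], 0.52)]
```

View pics/w2.png

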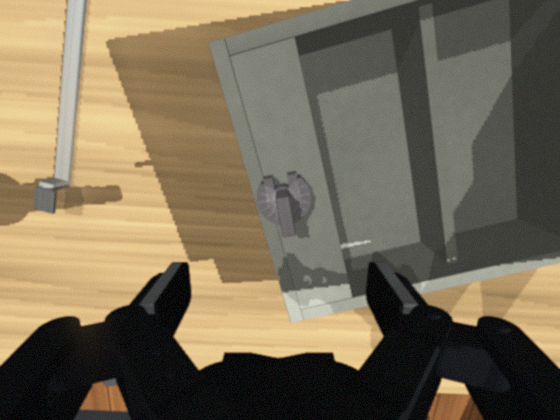

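The fastener axis is on target: detected at (279.5,204), predicted at (280.6,204). The wing runs from about (282,187) to (289,235), and the slot is near the top of the flange. The rail's outer edge runs from (215,42) to (292,320). I'll back-project these to get the angles.

Run:
```python
from fit import *
import cv2
p=cp("wrist");K=np.array(p["K"]);T=np.load("w2.npy");R=T[:3,:3];C=-R.T@T[:3,3]
def bp(u,v,z):
    d=R.T@np.linalg.inv(K)@[u,v,1];return C+d*(z-C[2])/d[2]
a,b=bp(215,42,.1),bp(292,320,.1);print(a,b,"yaw",np.arctan2(*(b-a)[1::-1]),np.linalg.norm(b-a))
y=np.arctan2(*(b-a)[1::-1])
for s,e in (((283,187),(288.5,235)),):
    a,b=bp(*e,.152),bp(*s,.152);t=np.arctan2(*(b-a)[1::-1]);print(a,b,np.linalg.norm(b-a),"slot dir",t%6.283,"fast",(t-y-np.pi/2)%6.283)
im=cv2.imread("pics/w2.png")[150:260,230:345];cv2.imwrite("pics/w2c.png",cv2.resize(im,None,fx=5,fy=5,interpolation=cv2.INTER_CUBIC))
```

```text
[ 0.46648548 -0.20535347  0.1       ] [ 0.74850262 -0.11746085  0.1       ] yaw 0.302116700162905 0.2953959710616947
[ 0.62386384 -0.13161741  0.152     ] [ 0.58175115 -0.13902056  0.152     ] 0.04275845016503306 slot dir 3.315423026411558 fast 1.4425099994537565
```

View pics/w2c.png

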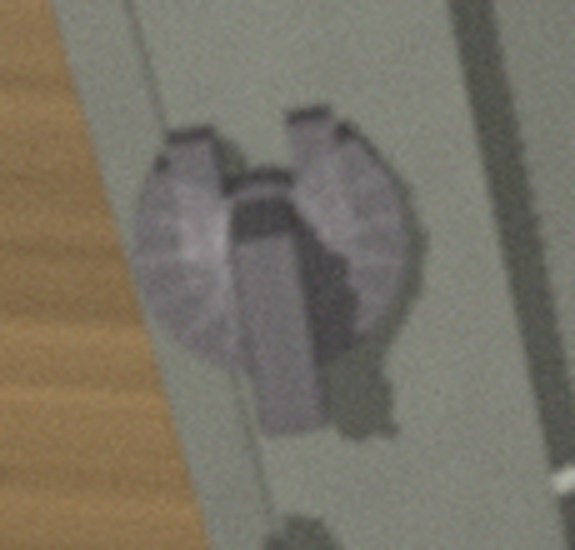

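Run:
```python
from fit import *
from bench import *
np.set_printoptions(suppress=True)
t=3.33
move_gripper(.05)
move_ptp([.600,-.137,.22],q(t)); movel([.600,-.137,.146],q(t),.1)
print(np.round(read_qpos(),3),read_ft_force().round(1))
move_gripper(.022); print(read_finger_gap(),read_ft_force().round(1))
move_gripper(0,25); print(read_finger_gap(),read_ft_force().round(1),read_ft_torque().round(2),read_eef_pos().round(4),read_time_s())
```

```text
[ 0.201  0.428 -0.054  1.766  0.028  0.946  1.895] [-0.1 -0.2  0.9]
0.02205600087177463 [-0.8 -0.7 -0.5]
0.011824372662576977 [-0.7  3.6  3. ] [0.49 0.27 0.03] [ 0.6002 -0.1358  0.1464] 10.225
```

Run:
```python
from fit import *
from bench import *
np.set_printoptions(suppress=True)
move_gripper(0,60)
j=np.array(inverse_kinematics([.6002,-.1357,.146],q(3.33)));print(j.round(3))
for d in (.4,.7,.9,1.05,1.2,1.35,1.44):
    k=j.copy();k[6]-=d;move_j(k)
    print(d,read_qpos()[6].round(3),read_ft_force().round(1),read_ft_torque().round(2),round(read_finger_gap(),4))
print(read_time_s(),read_eef_pos().round(4))
```

```text
[ 0.199  0.429 -0.054  1.768  0.028  0.946  1.893]
0.4 1.494 [-2.2  1.9  5.2] [ 0.32  0.49 -0.04] 0.0106
0.7 1.195 [-2.   0.6  5.7] [0.09 0.65 0.16] 0.0112
0.9 0.995 [-2.6  1.4  6. ] [-0.01  0.73  0.2 ] 0.011
1.05 0.844 [-3.7  0.6  5.8] [ 0.04  0.75 -0.06] 0.0107
1.2 0.694 [-4.2  0.7  6.5] [ 0.04  0.84 -0.15] 0.0108
1.35 0.544 [-4.6  1.2  7.6] [ 0.1   0.89 -0.14] 0.0109
1.44 0.454 [-4.8  0.3  6.5] [ 0.12  1.01 -0.06] 0.0107
12.6583 [ 0.5987 -0.138   0.1465]
```

The torque sign flipped past the detent, as expected. I'll release, rise and check.

Run:
```python
from fit import *
from bench import *
import cv2
move_gripper(.05); p=read_eef_pos()
movel([p[0],p[1],.29],None,.15); print(read_ft_force().round(1),read_eef_pos().round(3))
im=read_camera("wrist");pp=camera_params("wrist");np.save("w3.npy",pp["camera_from_world"])
print([(np.round(e["at"],1).tolist(),round(e["confidence"],2)) for e in tip_of("wrist","wing_grip")[:2]])
print([(np.round(e["at"],1).tolist(),round(e["confidence"],2)) for e in tip_of("wrist","tongue_tip")[:2]])
print(read_time_s()); cv2.imwrite("pics/w3.png",im[...,::-1])
```

```text
[ 0.1 -0.2  0.3] [ 0.599 -0.136  0.289]
[([274.2, 200.6], 0.65)]
[]
14.375
```

View pics/w3.png

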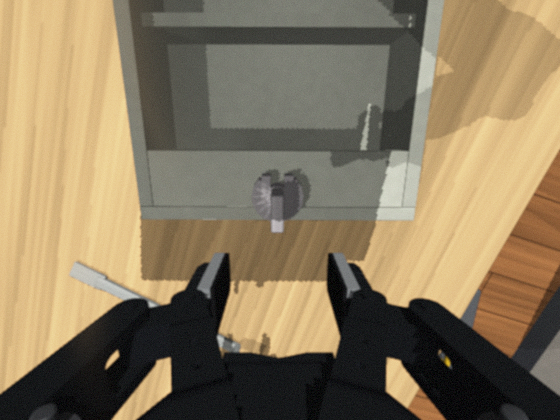

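The wing and slot now point at the door: the wing runs (277,195) to (278,230), perpendicular to the rail. Next I'll plan the door path.

```bash
cat >> fit.py <<'E'
from scipy.spatial.transform import Rotation as Rn
AX=np.array([.600,-.136]); YAW=.302
cx=np.array([np.cos(YAW),np.sin(YAW),0]);cy=np.array([-np.sin(YAW),np.cos(YAW),0]);ez=np.array([0,0,1.])
O=np.append(AX,0)+.14*cy
def press(d,off=0,k=.6):
    """TCP pose with fingertip at the press point, off metres off the outer face"""
    n=np.sin(d)*cy+np.cos(d)*ez; u=-np.cos(d)*cy+np.sin(d)*ez
    P=O+.17*cy+.1*ez+.235*u+(.014+off)*n
    f=k*d; z=-np.sin(f)*cy-np.cos(f)*ez; y=cx; x=np.cross(y,z)
    return P-.019*z, Rn.from_matrix(np.c_[x,y,z]).as_quat()
E
python3 - <<'E'
from fit import *
from bench import *
np.set_printoptions(suppress=True)
print(O)
move_gripper(0,40)
p=read_eef_pos(); movel([p[0],p[1],.5],None,.25)
for k in (.4,.6,.8):
  for d,o in ((1.05,.12),(1.05,.03),(.7,0),(.3,0),(0,0)):
    P,Q=press(d,o,k); j=inverse_kinematics(P,Q); print(k,d,P.round(3),None if j is None else np.round(j,2))
print(read_tcp_rot().round(3),press(0)[1].round(3),read_time_s())
E
```

```text
[ 0.55835976 -0.0023359   0.        ]
0.4 1.05 [0.506 0.167 0.388] [-0.26  0.14 -0.4   1.69  0.45  1.49 -0.43]
0.4 1.05 [0.529 0.092 0.343] [-0.19  0.13 -0.32  1.78  0.46  1.35 -0.33]
0.4 0.7 [0.557 0.002 0.28 ] [-0.06  0.17 -0.19  1.84  0.34  1.15 -0.09]
0.4 0.3 [ 0.573 -0.048  0.202] [ 0.05  0.28 -0.12  1.86  0.18  0.99  0.15]
0.4 0 [ 0.578 -0.064  0.133] [ 0.12  0.39 -0.1   1.86  0.05  0.9   0.3 ]
0.6 1.05 [0.505 0.17  0.386] [-0.27  0.2  -0.52  1.69  0.65  1.61 -0.58]
0.6 1.05 [0.528 0.095 0.341] [-0.2   0.18 -0.43  1.8   0.67  1.45 -0.51]
0.6 0.7 [0.556 0.004 0.279] [-0.1   0.17 -0.23  1.86  0.5   1.17 -0.24]
0.6 0.3 [ 0.572 -0.047  0.202] [ 0.03  0.27 -0.13  1.87  0.25  0.98  0.07]
0.6 0 [ 0.578 -0.064  0.133] [ 0.12  0.39 -0.1   1.86  0.05  0.9   0.3 ]
0.8 1.05 [0.504 0.173 0.383] [-0.26  0.3  -0.65  1.7   0.84  1.75 -0.71]
0.8 1.05 [0.527 0.098 0.338] [-0.2   0.27 -0.54  1.82  0.87  1.58 -0.67]
0.8 0.7 [0.556 0.007 0.278] [-0.12  0.2  -0.29  1.89  0.66  1.22 -0.39]
0.8 0.3 [ 0.572 -0.046  0.201] [ 0.    0.27 -0.14  1.89  0.33  0.98 -0.01]
0.8 0 [ 0.578 -0.064  0.133] [ 0.12  0.39 -0.1   1.86  0.05  0.9   0.3 ]
[ 0.586  0.81  -0.001 -0.001] [0.593 0.805 0.    0.   ] 15.9
```

Run:
```python
from fit import *
from bench import *
np.set_printoptions(suppress=True)
P,Q=press(1.05,.12); move_ptp(P+[0,0,.12],Q); movel(P,Q,.25)
P,Q=press(1.05,.03); movel(P,Q,.15); print(read_ft_force().round(1),np.round(read_qpos(),2))
for d in np.arange(1.0,.09,-.1):
    P,Q=press(d); movel(P,Q,.12); print(round(d,2),read_ft_force().round(1),read_eef_pos().round(4)-P.round(4))
print(read_time_s())
```

```text
[ 1.1 -1.  -0.2] [-0.24  0.18 -0.39  1.8   0.67  1.44 -0.51]
1.0 [-0.4  1.1 -0.4] [0.     0.0007 0.0002]
0.9 [-0.5 -0.1 -0.1] [0.     0.0003 0.0003]
0.8 [ 0.1  0.6 -0.9] [-0.0002  0.0005  0.    ]
0.7 [0.2 0.1 0.7] [-0.0003  0.0005  0.    ]
0.6 [-0.9  1.   1. ] [-0.0002  0.0005  0.0001]
0.5 [ 0.5 -1.   0.8] [-0.0003  0.0004  0.0001]
0.4 [0.4 0.3 1.2] [-0.0002  0.0003  0.0002]
0.3 [-0.6 -0.5  0.8] [-0.0002  0.0002  0.0003]
0.2 [-0.3  0.   0.8] [-0.0002  0.0001  0.0003]
0.1 [ 0.1 -0.5  2. ] [-0.0002  0.      0.0002]
22.15
```

Run:
```python
from fit import *
from bench import *
import cv2
np.set_printoptions(suppress=True)
for d in (.05,.02,0): 
    P,Q=press(d); movel(P,Q,.05); print(d,read_ft_force().round(1),read_eef_pos().round(4))
for i in range(12):
    fz=np.mean([read_ft_force()[2] for _ in range(3)])
    if fz>13: break
    P=P-[0,0,.001]; movel(P,Q,.03); pause(.05); print(i,read_ft_force().round(1),P.round(4),read_eef_pos().round(4))
pause(.2);print(read_ft_force().round(1),read_eef_pos().round(4),read_time_s())
a=read_camera("side");print([(np.round(e["at"],1).tolist(),round(e["confidence"],2)) for e in tip_of("side","tongue_tip")[:1]])
b=read_camera("wrist")
cv2.imwrite("pics/s4.png",np.hstack([cv2.resize(a[130:290,180:400],(440,320)),cv2.resize(b,(360,320))])[...,::-1])
```

```text
0.05 [ 0.5 -0.5  2.1] [ 0.5775 -0.0627  0.1446]
0.02 [0.1 0.4 1.5] [ 0.5774 -0.0642  0.1372]
0 [ 0.7 -0.1  2.4] [ 0.5779 -0.0644  0.1329]
0 [-0.2 -0.6  3.7] [ 0.5777 -0.0644  0.132 ] [ 0.5779 -0.0645  0.1323]
1 [-1.  -0.5  5.8] [ 0.5777 -0.0644  0.131 ] [ 0.5779 -0.0645  0.1315]
2 [-2.  -0.   7.4] [ 0.5777 -0.0644  0.13  ] [ 0.5779 -0.0645  0.1309]
3 [-1.5 -0.1  9.2] [ 0.5777 -0.0644  0.129 ] [ 0.578  -0.0646  0.1302]
4 [-3.3  0.4 10.1] [ 0.5777 -0.0644  0.128 ] [ 0.578  -0.0646  0.1296]
5 [-3.9 -0.5 10.4] [ 0.5777 -0.0644  0.127 ] [ 0.578  -0.0646  0.1289]
6 [-3.9  0.7 14. ] [ 0.5777 -0.0644  0.126 ] [ 0.578  -0.0646  0.1282]
[-3.9  0.2 13.1] [ 0.578  -0.0646  0.1282] 25.375
[([326.1, 212.0], 0.63)]
```

View pics/s4.png

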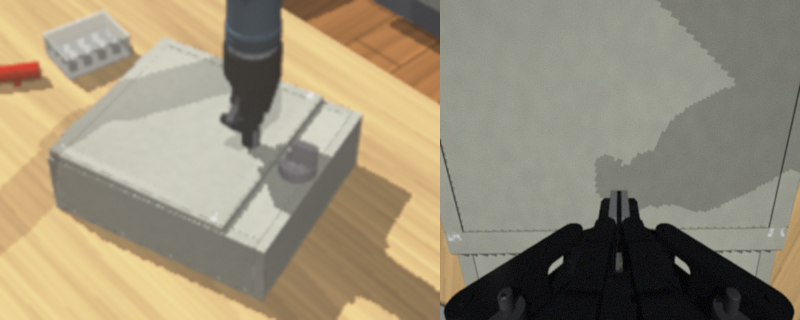

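The door looks shut with the tongue at the fastener. I'll press a little more and check from a closer crop.

Run:
```python
from fit import *
from bench import *
import cv2
np.set_printoptions(suppress=True)
Q=press(0)[1];P=np.array([.5777,-.0644,.126])
for i in range(3):
    P=P-[0,0,.001]; movel(P,Q,.03); pause(.1); print(read_ft_force().round(1),read_eef_pos().round(4))
f=read_ft_force()
a=read_camera("side").astype(float)
for _ in range(3): a+=read_camera("side")
cv2.imwrite("pics/s5.png",cv2.resize((a/4).astype(np.uint8)[170:270,200:370],None,fx=4.6,fy=4.6,interpolation=cv2.INTER_CUBIC)[...,::-1])
tt=read_camera("top");
for c in ("side","top"):
  for n in("press_point","tongue_tip","wing_grip"):print(c,n,[(np.round(e["at"],1).tolist(),round(e["confidence"],2)) for e in tip_of(c,n)[:1]], [proj(c,pt(n,[O[0],O[1],YAW,d])).round(1).tolist() for d in(0,.05)])
print(read_ft_force(),read_time_s())
```

```text
[-3.3  0.  14. ] [ 0.5781 -0.0647  0.1276]
[-5.   0.1 16.5] [ 0.5781 -0.0647  0.1269]
[-5.  -0.9 17.4] [ 0.5781 -0.0647  0.1262]
side press_point [([302.9, 200.9], 0.66)] [[304.8, 200.6], [304.6, 197.3]]
side tongue_tip [([323.7, 212.5], 0.62)] [[324.1, 210.2], [324.1, 206.2]]
side wing_grip [([327.3, 204.8], 0.88)] [[329.7, 203.3], [329.7, 203.3]]
top press_point [([287.4, 193.7], 0.62)] [[288.1, 189.0], [288.0, 188.3]]
top tongue_tip [] [[307.4, 183.9], [307.7, 183.0]]
top wing_grip [([314.8, 180.8], 0.5)] [[313.5, 180.3], [313.5, 180.3]]
[-5.61838353 -0.98127427 17.83117025] 27.125
```

View pics/s5.png

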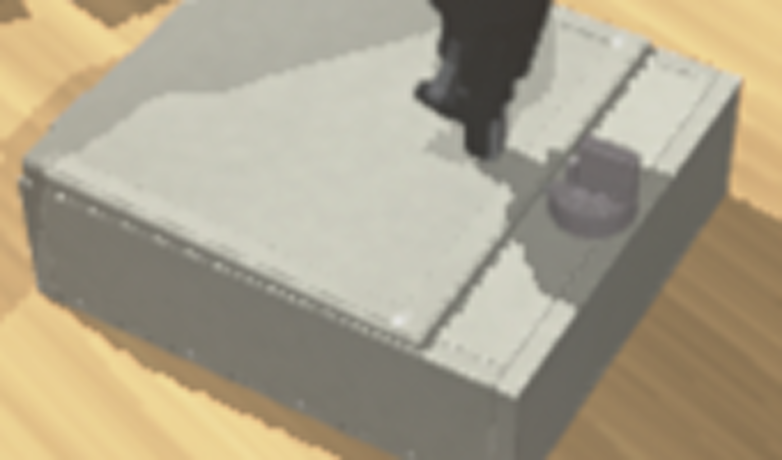

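```bash
python3 -c "
from bench import *
print(read_ft_force(),read_eef_pos());print(sign_off())"
```

```text
[-5.61838353 -0.98127427 17.83117025] [ 0.57812372 -0.06469987  0.12622609]
the job is handed in; nothing more can be done
None
```

I turned the fastener first, with the door still open, then swung the door down and pressed it shut. I handed the job in at about 27 s with the arm still pressing.

- **Fastener:** I turned it about 1.44 rad clockwise. The wrist torque changed sign past the detent. After I let go, the wrist camera showed the wing and slot pointing at the door, square to the rail.
- **Door:** I pushed it down with closed fingertips on the press point, and it offered only 1–2 N on the way. Force rose only once the fingertips reached the height for a fully shut door. That rules out the tongue stopping on the flange.
- **Final hold:** The arm was pressing with about 18 N down, plus about 5.6 N sideways.
- **Last picture checks:** The side camera showed the door flush with the frame. It put the tongue tip at (323.7, 212.5), against (324.1, 210.2) predicted for shut and (324.1, 206.2) for tongue on flange.
- **Checks that failed or disagreed:**
  - The top camera did not find the tongue.
  - The top camera's press-point reading was about 5 pixels off, probably because the gripper covered it.
  - The gripper kept sinking slightly under load, about 0.7 mm per 1 mm commanded. I took this as give in the gripper.
- **Other objects:** I planned the path clear of the ratchet, clear box and pry bar, but I did not check them for movement at the end.

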